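Put the billiard case away behind the lift-up door

ROBOT

A 7-joint arm with a two-finger parallel gripper is mounted at the origin on the work surface. World frame = base frame: x ahead of the robot, y to its left, z up, the work surface at z = 0. Lengths are in mm, angles in degrees, forces in N, time in s.
With the tool pointing down it reaches from about 400 to 900 mm from the base axis. Payload 5.6 kg.
Tool frame: the origin (TCP) lies on the mounting face of the last link; the fingertips stand 190 mm ahead of it and the grasp point (between the pads) lies 171 mm ahead of it (bot.grip_point_offset is the distance from the TCP to the grasp point, in mm); z points along the fingers, y is the line along which they close (so a half turn about z gives the same grasp; the last joint's range is limited). The gripper opens to 92 mm and grips with 3 to 60 N. Pads are 20 mm wide; open, the fingers measure 128 mm over their backs; the gripper's body (75 mm by 189 mm) begins 69 mm behind the grasp point.
Start: joints at [-70.417, 26.786, -0.665, 91.828, 0.344, 61.387, -3.226], TCP at [244.025, 602.456, 404.692] pointing down, gripper open.
Joint ranges: [-144.91, 144.91], [-17.63, 115.5], [-89.93, 88.59], [15.96, 139.68], [-74.01, 254.01], [8.47, 105.57], [-167.45, 167.45]. Speed limits (degrees/s): [147.25, 147.25, 180, 180, 180, 180, 180].

INTERFACE

Orientations are given as [roll, pitch, yaw] about the fixed x, y, z axes, in that order (R = Rz(yaw) Ry(pitch) Rx(roll)).
In Python, from bench import bot gives the robot as it stands.
- The arm moves only by the shell command python3 -m inch 'ROWS' [OPENING]. ROWS is JSON, one flat list of numbers, 6 for each row, row after row: the shift along the tool's x, y, z in mm, then the turn, a rotation vector about the tool's x, y, z in degrees. In form: [x, y, z, wx, wy, wz, x, y, z, wx, wy, wz, ...]. A call has exactly 10 rows; each row shifts and turns the commanded pose from where the row before left it, along the tool's axes as they then stand; what a row does not reach is not made up. A row lasts 1/12 s, in which the tool goes at most 41.7 mm and 7.16 degrees, less where a joint would pass 70% of its speed; a pose out of reach is approached as far as the arm can. A call is refused whole if a number of a shift passes 41.7 or a number of a turn 7.16, either way. A call with a gripper value outside its range is refused whole. OPENING is the finger opening in mm, from 0 to 91.9, set as the call begins (- or left out, the last holds). The fingers move at their own pace and stop on an object; the grip force is fixed at half the most. Time passes only in rows, so rows that do not move let the fingers close, or fill a call up. It gives the time, the measured TCP pose, the force, the opening and the grip force at its end, in the units of the state.
- bot.get_state(): the state, without advancing time (a new reading comes with each control period).
- bot.snapshot(name): name is "scene" or "top"; returns the picture (384x512x3 uint8, red, green, blue); there is no depth.
- bot.calibration(name): a dict with "camera_matrix" (3x3 intrinsics, pixels), "pose" (4x4, takes a point from camera to world coordinates). Camera axes: x right, y up, looking along -z (the intrinsics and any distortion apply to the point x, -y, -z); pixel columns grow to the right and rows downward; lengths in mm; the calibration is good to about 2 mm. A picture is of the moment at which its call begins. calibration takes no time and is no camera call.
- bot.finish_job(): hands the job in; it is judged then, once.
The state is a dict: "clock": time; "joint_positions": joint angles; "joint_vel": joint speeds; "joint_torque": joint torques, N m; "tcp_pos": TCP position; "ee_rot": TCP orientation; "contact_force": force on the tool from outside, world axes, zero at the start; "torque": the same for the moment, N m; "gripper_width": finger opening in mm; "finger_force": force on a finger pad.
Only numpy, scipy, OpenCV 4.12 (cv2) and the standard library are available. Lean on these libraries where they do the work, as an engineer would, in place of code of your own. Each camera call takes 0.05 s, during which the arm holds its last target. There are 200 camera calls.

TASK

Put the navy ball case away in the counter-top cabinet: raise the cabinet's teal lift-up door until its stay locks and the door stays up on its own, then slide the case in until it sits flat against the back wall. Then press the red release and lower the door gently until it is fully shut, with the case still at the back, the red release back up and the other things on the bench left alone.

Things in the scene. Friction and masses are not known exactly. Their poses are not given: they have to be found in the camera images.
- cabinet: Fixed white cabinet, 260 mm wide, 240 high, no floor (things slide in over the bench). Origin: on the bench under its middle; -x points out of the front, y along the width, z up. Side walls 12 mm, outer faces at y +-130; front edges at x -131 from the bench to z 48, then sloping back to the hinge. Back wall's inner face at x +118. Top panel x 30 to 130. Stay on the -y side, out to y -175.
- door (a joint): Teal lift-up door, rad: 0 = shut (then 40 degrees off vertical, lower edge 48 mm above the bench), grows as it swings out and up. Panel 250 mm from hinge to edge, 260 wide, 12 thick. 1 to 3 N up at the bar raises it. The stay catches at 1.05 (end stop 1.17; raise it past 1.12): let go, it stays. Unlocked it sinks slowly and stalls at 0 to 0.3; push the bar lightly down to shut it and it stays.
- door_hinge (a point): Point on the door's hinge axis (240 mm above the bench, at cabinet x 30 mm; the axis runs along the cabinet's y), 40 mm outside the cabinet's -y side wall, level with point door_bar along the axis.
- door_bar (a point): Point on the axis of the door's round steel pull bar (14 mm diameter, along the cabinet's y, 30 mm off the door near its lower edge), 40 mm outside the -y side wall, where the bar projects freely and ends 27 mm further out. Moves with the door on a circle of 234 mm about door_hinge; door shut: 172 mm in front of the hinge (cabinet -x) and 158 mm below it.
- release (a joint): Travel in m of the stay's red push cap: 0 = up (sprung), 0.014 = fully down. Pressed 0.010 or more it frees the locked door; hold it until the door is below about 0.75 or it may catch again. 2.5 N at the start of the press, 7 N at the end. It also dips and pops up by itself as the door passes the catch going up.
- release_top (a point): Middle of the flat top of the red push cap, 34 x 34 mm, 272 mm above the bench, on the outside of the cabinet's -y wall beside the top panel (cabinet x 47, y -152 mm). Pressed straight down.
- case: Navy hard case with steel corners, 190 mm long (x), 120 mm wide (y), 85 mm high, about 0.4 kg, loose on the bench in front of the cabinet; its +x end points roughly at the cabinet. Origin: centre of its underside. Home, its +x end touches the cabinet's back wall, so its origin is at cabinet x = +23 mm.
- mug: Bystander: white mug, 84 mm diameter, 95 mm high, handle at its +y. Origin: centre of its underside.
- tin: Bystander: dark wooden chalk box, 100 x 70 x 36 mm. Origin: centre of its underside.
- bat: Bystander: red table-tennis bat lying flat, blade 150 mm diameter and 12 mm thick, handle 22 mm thick out to 165 mm at its -x. Origin: centre of the blade's underside.
Things that resemble listed ones, but are neither listed nor needed, are in the scene too. Of the things that look like the case, take the one that is farthest from the robot's base at the start.

How it is judged:
By the outcome, as a careful person would: the job done as asked, in the order asked, and still so for the second after the job is handed in, with the robot touching nothing.
It also fails if it takes over 72 s, if anything falls off the work surface, if the arm or the gripper's body presses on something with over 40 N, if the wrist force passes 120 N, or if a joint passes its speed limit or range.

## Working session

There is one attempt and no reset: what is moved stays moved. The work goes in short steps, Python scripts to look and compute and a shell command to move; the robot and the scene stay as the last step left them, time stands still between calls to the robot, and variables do not carry over. Pictures are saved under pics/ and viewed, at most 10 in all, crops included, and the job is handed in when it is done.

```bash
ls; mkdir -p pics; python3 - <<'E'
from bench import bot
import cv2,numpy as np
for n in("scene","top"):
    im=bot.snapshot(n); cv2.imwrite(f"pics/{n}0.png",im[:,:,::-1])
    c=bot.calibration(n); print(n,{k:(np.round(v,3).tolist() if k in("camera_matrix","pose") else v) for k,v in c.items()})
print(bot.get_state())
E
```

```text
pics
scene {'camera_matrix': [[360.734, 0.0, 264.253], [0.0, 360.734, 188.419], [0.0, 0.0, 1.0]], 'pose': [[0.537, -0.558, 0.633, 1214.215], [0.844, 0.373, -0.387, -379.243], [-0.021, 0.742, 0.671, 912.511], [0.0, 0.0, 0.0, 1.0]]}
top {'camera_matrix': [[405.388, 0.0, 247.024], [0.0, 405.388, 189.537], [0.0, 0.0, 1.0]], 'pose': [[0.021, 0.998, -0.066, 423.301], [-1.0, 0.021, 0.007, 74.217], [0.008, 0.065, 0.998, 1594.168], [0.0, 0.0, 0.0, 1.0]]}
{'clock': 0.1, 'joint_positions': array([-70.41604977,  26.82954825,  -0.66432611,  91.87480487,
         0.34412153,  61.38584393,  -3.22431131]), 'joint_vel': array([ 0.00482898, -0.1407215 ,  0.01258426, -0.18245595, -0.08765764,
       -0.03765925, -0.02013097]), 'joint_torque': array([ 1.13727998e-03, -5.21644449e+01, -1.23884564e-02, -2.44369304e+01,
       -5.68121800e-02,  1.40618911e-02,  3.40666077e-05]), 'tcp_pos': array([243.9597649 , 602.24311811, 403.85735728]), 'ee_rot': array([-1.79912036e+02,  6.96605614e-03,  1.57949830e+02]), 'contact_force': array([ 0.63677585,  1.17087195, -0.45610762]), 'torque': array([ 0.07433029, -0.0030939 , -0.0218764 ]), 'finger_force': 0.0, 'gripper_width': 92.07072114623455}
```

View pics/scene0.png

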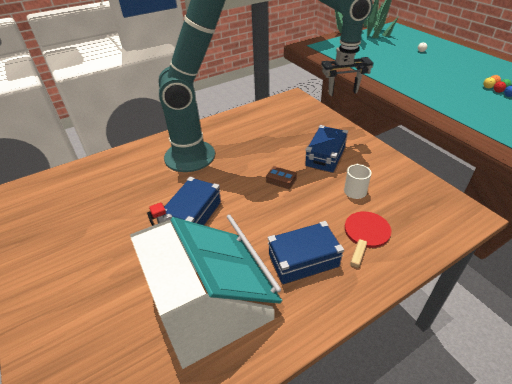

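View pics/top0.png

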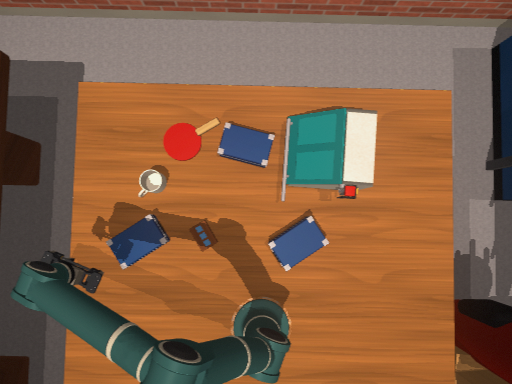

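The scene view shows the cabinet lower left with the red cap at (157,210). In the top view the target case, the one farthest from the base, is at (246,144). The cabinet's white top panel is at (360,148), the teal door at (318,148), the bar at column 286 with its free end at (284,200), and the cap at (350,191).

```bash
cat > h.py <<'E'
from bench import bot
import cv2,numpy as np
from scipy.spatial.transform import Rotation as R
def ray(n,uv):
    c=bot.calibration(n);K=np.array(c["camera_matrix"]);T=np.array(c["pose"])
    uv=np.atleast_2d(uv).astype(float)
    d=np.c_[(uv[:,0]-K[0,2])/K[0,0],-(uv[:,1]-K[1,2])/K[1,1],-np.ones(len(uv))]
    return T[:3,3],d@T[:3,:3].T
def onz(n,uv,z):
    o,d=ray(n,uv); return o+d*((z-o[2])/d[:,2])[:,None]
def tri(ua,ub):
    (o,d),(p,e)=ray("top",ua),ray("scene",ub);d=d[0];e=e[0]
    s=np.linalg.lstsq(np.c_[d,-e],p-o,rcond=None)[0]
    a,b=o+d*s[0],p+e*s[1];return (a+b)/2,np.linalg.norm(a-b)
def hsv(im):return cv2.cvtColor(im,cv2.COLOR_RGB2HSV)
def blobs(m,amin):
    n,l,s,c=cv2.connectedComponentsWithStats(m.astype(np.uint8))
    return [(l==i,s[i],c[i]) for i in range(1,n) if s[i][4]>amin]
E
python3 - <<'E'
from h import *
np.set_printoptions(precision=1,suppress=True)
t=bot.snapshot("top");h=hsv(t).astype(int);H,S,V=h[...,0],h[...,1],h[...,2]
def rect(m,z,name):
    for b,s,c in blobs(m,60):
        if s[0]<75 or s[0]>450: continue
        cn=max(cv2.findContours(b.astype(np.uint8),0,2)[0],key=cv2.contourArea)
        # rectangle fit in world plane
        w=onz("top",cn[:,0],z)[:,:2].astype(np.float32)
        r=cv2.minAreaRect(w); print(name,c,s,"ctr",np.array(r[0]),"size",np.array(r[1]),r[2])
        print(cv2.boxPoints(r).tolist())
roi=np.zeros(H.shape,bool);roi[85:275,80:450]=1
rect(roi&(H>105)&(H<125)&(S>120)&(V>50),85,"navy")
rect(roi&(S<60)&(V>150),240,"white")
rect(roi&((H<5)|(H>175))&(S>180)&(V>120),272,"red")
teal=roi&(H>80)&(H<98)&(S>100); rect(teal,150,"teal")
cv2.imwrite("pics/crop.png",cv2.resize(t[90:220,200:400,::-1],None,fx=4,fy=4,interpolation=cv2.INTER_CUBIC))
E
```

```text
navy [245.6 143.8] [ 220  125   52   39 1367] ctr [694.9  72.9] size [182.2 115.7] 76.6333999633789
[[617.5217895507812, -2.3879776000976562], [730.1015014648438, -29.138893127441406], [772.2330932617188, 148.16925048828125], [659.6533813476562, 174.920166015625]]
navy [135.5 241.9] [ 110  219   52   47 1415] ctr [320.8 468.6] size [117.6 181.5] 33.2766227722168
[[221.85873413085938, 512.2399291992188], [321.4717712402344, 360.4586181640625], [419.7906799316406, 424.984619140625], [320.1776428222656, 576.7659301757812]]
navy [298.2 243.1] [ 273  220   51   47 1424] ctr [ 327.6 -128.9] size [113.3 184.4] 34.621700286865234
[[228.637939453125, -85.27212524414062], [333.3905029296875, -236.99661254882812], [426.63201904296875, -172.6214599609375], [321.87945556640625, -20.89697265625]]
white [359.4 147. ] [ 343  112   33   71 2055] ctr [ 665.5 -311.8] size [ 99.8 238.1] 86.82421875
[[543.8299560546875, -355.02752685546875], [781.551025390625, -368.2174072265625], [787.082275390625, -268.526611328125], [549.3612060546875, -255.33673095703125]]
white [285.5 159.2] [282 119  10  82 220] ct
[... 568 characters left out ...]
0024032593
[[600.9443969726562, 339.8692932128906], [604.3278198242188, 221.53240966796875], [727.3407592773438, 225.04953002929688], [723.9573364257812, 343.38641357421875]]
red [349.6 190.4] [345 186  11  10 102] ctr [ 514.3 -272. ] size [29.5 33.3] 1.2276058197021484
[[499.2045593261719, -255.688720703125], [499.9172058105469, -288.9454040527344], [529.44580078125, -288.3126220703125], [528.733154296875, -255.05593872070312]]
teal [316.5 147.6] [ 286  108   60   76 3936] ctr [ 683.3 -180. ] size [206.7 280.6] 89.11137390136719
[[541.4539794921875, -281.1366882324219], [822.0218505859375, -285.4884948730469], [825.2269287109375, -78.85122680664062], [544.6590576171875, -74.49942016601562]]
```

View pics/crop.png

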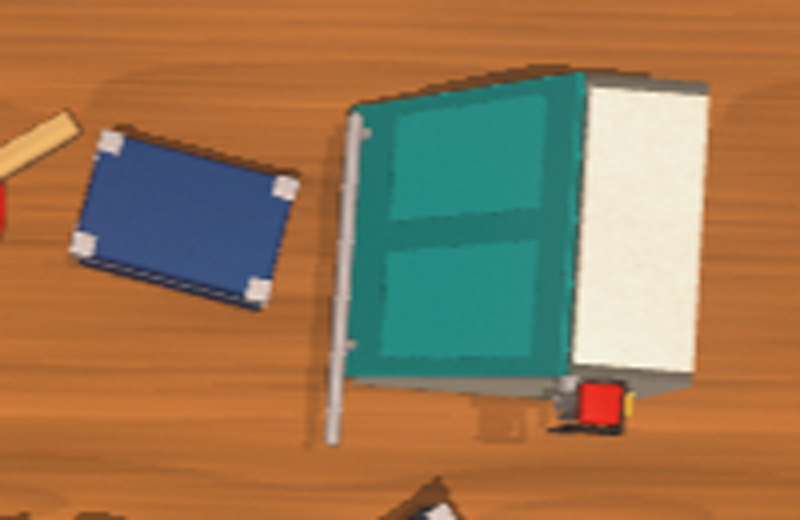

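Cabinet pose is about O=(669,-233) with +x pointing along (-0.056,-0.998); the white panel and the cap agree to 2 mm. The case's size and height also fit. Next I move toward the bar and turn over it.

```bash
cat >> h.py <<'E'
O=np.array([669.3,-233,0.]);X=np.array([-.056,-.9984,0]);Y=np.array([.9984,-.056,0])
def cab(x,y,z):return O+X*x+Y*y+[0,0,z]
def tocab(p):
    d=np.asarray(p)-O;return np.array([d@X,d@Y,d[2]])
def pose():
    s=bot.get_state();return np.array(s["tcp_pos"]),R.from_euler("xyz",s["ee_rot"],degrees=True),s
def go(p,Rt=None):
    "print tool-frame shift (then turn) to reach p, Rt"
    t,r,s=pose();print("shift",np.round(r.inv().apply(np.asarray(p)-t),1))
    if Rt is not None:print("turn",np.round((r.inv()*Rt).as_rotvec(degrees=True),1))
E
python3 - <<'E'
from h import *
print("bar end",tocab(onz("top",[[283.2,200.7]],82)[0]),"expect -142,-197")
go(np.r_[cab(-142,-170,0)[:2],404],R.from_euler("xyz",[180,0,176.8],degrees=True))
E
python3 -m inch '[-25,-27,0,0,0,0,-25,-27,0,0,0,0,-25,-27,0,0,0,0,-25,-27,0,0,0,0,-25,-27,0,0,0,0,-25,-27,0,0,0,0,-25,-27,0,0,0,0,-25,-27,0,0,0,0,-25,-27,0,0,0,0,-25,-27,0,0,0,0]' 60
```

```text
bar end [-150.34215426 -194.1756759    82.        ] expect -142,-197
shift [-501.1 -535.     0.7]
turn [ -0.1  -0.  -18.9]
clock: 0.98
tcp_pos: [374.5, 256.5, 404.7]
ee_rot: [180.0, -0.0, 158.0]
contact_force: [0.4, -0.1, -0.2]
gripper_width: 59.7
finger_force: 0.0
```

```bash
python3 -m inch '[-25,-27,0,0,0,0,-25,-27,0,0,0,0,-25,-27,0,0,0,0,-25,-27,0,0,0,0,-25,-27,0,0,0,0,-25,-27,0,0,0,0,-25,-27,0,0,0,0,-25,-27,0,0,0,0,-25,-26,0,0,0,0,-20,-20,0,0,0,0]'
python3 -m inch '[0,0,10,0,0,-6,0,0,10,0,0,-6,0,0,10,0,0,-6,0,0,10,0,0,-0.9,0,0,10,0,0,0,0,0,10,0,0,0,0,0,0,0,0,0,0,0,0,0,0,0,0,0,0,0,0,0,0,0,0,0,0,0]'
python3 - <<'E'
from h import *
t=bot.snapshot("top");s=bot.snapshot("scene")
a=cv2.resize(t[120:240,240:400],None,fx=2.5,fy=2.5);b=cv2.resize(s[150:330,100:300],None,fx=2,fy=2)
c=np.zeros((360,800,3),np.uint8);c[:300,:400]=a;c[:360,400:]=b
cv2.imwrite("pics/c1.png",c[:,:,::-1])
go(cab(-145,-168,82+171));print(tocab(pose()[0]))
E
```

```text
clock: 1.82
tcp_pos: [503.4, -79.4, 404.8]
ee_rot: [-180.0, 0.0, 157.8]
contact_force: [0.3, -0.7, -0.1]
gripper_width: 59.8
finger_force: 0.0
clock: 2.65
tcp_pos: [503.3, -76.4, 345.2]
ee_rot: [180.0, 0.1, 176.8]
contact_force: [0.2, 0.5, -0.0]
gripper_width: 59.7
finger_force: 0.0
shift [-6.4 -2.1 92.2]
[-147.03676831 -174.52565451  345.24048855]
```

View pics/c1.png

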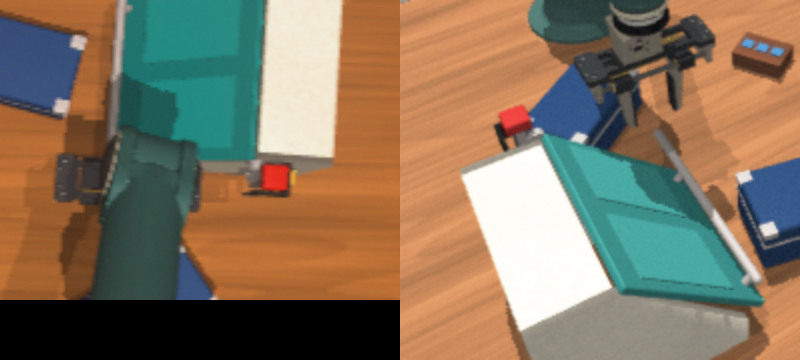

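The gripper stands over the bar's free end, with the bar end at about (658,135) in the right half between the two fingers. I descend and grip.

```bash
python3 -m inch '[-1,0,14,0,0,0,-1,0,14,0,0,0,-1,0,14,0,0,0,-1,0,14,0,0,0,-1,0,14,0,0,0,-1,-2,14,0,0,0,0,0,8,0,0,0,0,0,0,0,0,0,0,0,0,0,0,0,0,0,0,0,0,0]'
python3 -m inch '[0,0,0,0,0,0,0,0,0,0,0,0,0,0,0,0,0,0,0,0,0,0,0,0,0,0,0,0,0,0,0,0,0,0,0,0,0,0,0,0,0,0,0,0,0,0,0,0,0,0,0,0,0,0,0,0,0,0,0,0]' 0
python3 - <<'E'
from h import *
t,r,s=pose();print(tocab(t),s["contact_force"])
E
```

```text
clock: 3.58
tcp_pos: [509.3, -78.8, 253.4]
ee_rot: [180.0, 0.1, 176.8]
contact_force: [0.2, -0.4, 0.7]
gripper_width: 59.7
finger_force: 0.0
clock: 4.42
tcp_pos: [509.6, -71.9, 251.1]
ee_rot: [179.5, -0.1, 177.2]
contact_force: [6.1, 19.4, -15.3]
gripper_width: 13.2
finger_force: 30.0
[-151.92990714 -168.5015698   251.13416527] [  6.07139416  19.39582253 -15.27576   ]
```

Gripped at 13 mm opening. The residual force is purely radial, so the hinge circle lies about 9 mm further out than I had it. I relax that and start the arc.

```bash
python3 -m inch '[0,6.5,1,0,0,0,0,8.3,-10.8,0,0,0,0,8.3,-10.8,0,0,0,0,8.3,-10.8,0,0,0,0,6.3,-12,0,0,0,0,6.3,-12,0,0,0,0,6.3,-12.1,0,0,0,0,0,0,0,0,0,0,0,0,0,0,0,0,0,0,0,0,0]'
python3 - <<'E'
from h import *
t,r,s=pose();print(tocab(t)-[0,0,171],s["contact_force"],"expect -195,-168,150")
E
```

```text
clock: 5.25
tcp_pos: [511.5, -31.3, 321.2]
ee_rot: [-179.8, 0.1, 176.7]
contact_force: [-0.1, -8.1, 0.7]
gripper_width: 12.9
finger_force: 30.0
[-192.53675798 -168.87875972  150.22470313] [-0.14600287 -8.11701928  0.72947457] expect -195,-168,150
```

```bash
python3 -m inch '[0,2.1,-13,0,0,0,0,4.1,-13,0,0,0,0,4.1,-13,0,0,0,0,1.8,-13.5,0,0,0,0,1.8,-13.5,0,0,0,0,1.8,-13.5,0,0,0,0,-0.6,-13.6,0,0,0,0,-0.6,-13.6,0,0,0,0,-0.6,-13.6,0,0,0,0,0,0,0,0,0]'
python3 - <<'E'
from h import *
t,r,s=pose();print(tocab(t)-[0,0,171],s["contact_force"],"expect -208,-168,270")
E
```

```text
clock: 6.08
tcp_pos: [511.8, -23.0, 441.9]
ee_rot: [-179.3, 0.1, 176.4]
contact_force: [1.6, -20.9, -6.4]
gripper_width: 13.3
finger_force: 30.0
[-200.83933222 -168.98662094  270.88408038] [  1.62160605 -20.94865279  -6.38048722] expect -208,-168,270
```

The forces fit a hinge exactly at x=30, with the bar sitting about 13 mm above the grasp point, so the door is now at about 0.93 rad. About 49 mm more up and 16 mm in will lock it.

```bash
python3 -m inch '[0,-6,-4,0,0,0,0,-2.5,-9,0,0,0,0,-3,-9,0,0,0,0,-3.6,-9,0,0,0,0,-4,-9,0,0,0,0,-4,-9,0,0,0,0,0,0,0,0,0,0,0,0,0,0,0,0,0,0,0,0,0,0,0,0,0,0,0]'
python3 - <<'E'
from h import *
t,r,s=pose();p=tocab(t)-[0,0,171];print(p,s["contact_force"]);b=p+[0,0,13];print("theta",np.arctan2(b[2]-240,30-b[0])+np.radians(42.6),np.hypot(b[2]-240,30-b[0]))
t=bot.snapshot("scene");cv2.imwrite("pics/c2.png",t[:,:,::-1])
E
```

```text
clock: 6.92
tcp_pos: [510.9, -39.7, 489.3]
ee_rot: [-179.8, 0.0, 176.7]
contact_force: [1.6, -5.8, -3.8]
gripper_width: 12.6
finger_force: 30.0
[-184.14089744 -168.96475222  318.32862897] [ 1.5631753  -5.80133079 -3.84114934]
theta 1.1466410012286845 232.803012060809
```

View pics/c2.png

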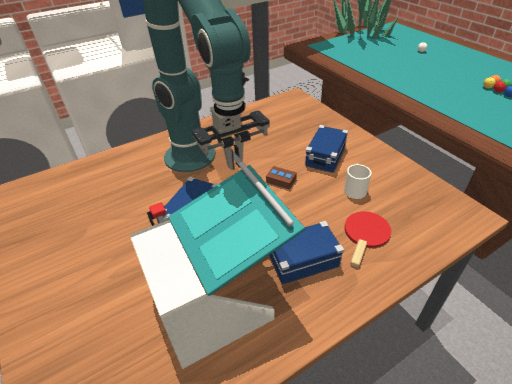

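The door is nearly horizontal and raised, bar end at (238,160) in the gripper. I nudge a little higher, then let go.

```bash
python3 -m inch '[0,-3,-4,0,0,0,0,0,0,0,0,0,0,0,0,0,0,0,0,2,4,0,0,0,0,2,4,0,0,0,0,2,4,0,0,0,0,2,4,0,0,0,0,0,0,0,0,0,0,0,0,0,0,0,0,0,0,0,0,0]'
python3 -m inch '[0,0,0,0,0,0,0,0,0,0,0,0,0,0,0,0,0,0,0,0,0,0,0,0,0,0,0,0,0,0,0,0,0,0,0,0,0,0,0,0,0,0,0,0,0,0,0,0,0,0,0,0,0,0,0,0,0,0,0,0]' 60
python3 - <<'E'
from h import *
t=bot.snapshot("scene");cv2.imwrite("pics/c3.png",cv2.resize(t[130:290,120:320],None,fx=3,fy=3)[:,:,::-1])
E
```

```text
clock: 7.8
tcp_pos: [511.2, -34.6, 477.3]
ee_rot: [-179.8, 0.0, 176.7]
contact_force: [2.2, -6.8, -4.9]
gripper_width: 13.4
finger_force: 30.0
clock: 8.63
tcp_pos: [511.5, -32.7, 477.5]
ee_rot: [180.0, -0.0, 176.8]
contact_force: [-0.3, -0.1, -0.2]
gripper_width: 60.3
finger_force: 0.0
```

View pics/c3.png

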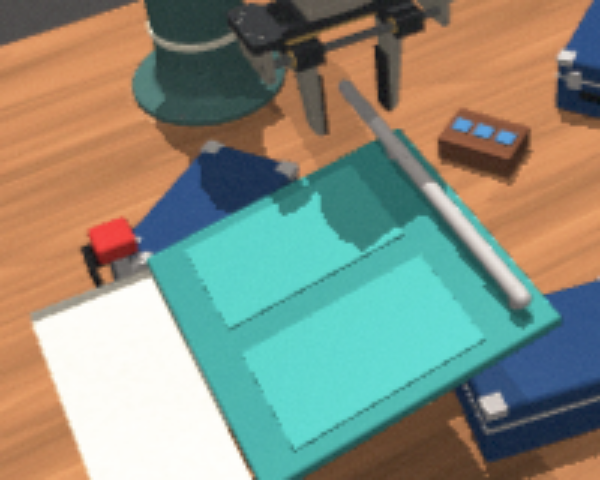

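The door stays up by itself with the gripper open: red cap at (113,240) in the crop, bar clear between the fingers. I lift off and check the joints to choose the turn.

```bash
python3 -m inch '[0,0,-10,0,0,0,0,0,-20,0,0,0,0,0,-20,0,0,0,0,0,-10,0,0,0,0,20,0,0,0,0,0,30,0,0,0,0,0,35,0,0,0,0,0,35,0,0,0,0,0,35,0,0,0,0,0,35,0,0,0,0]'
python3 - <<'E'
from h import *
t,r,s=pose();print(np.round(s["joint_positions"],1),tocab(t))
z=.766*X-.643*np.array([0,0,1])
for y in (Y,-Y):
    Rt=R.from_matrix(np.c_[np.cross(y,z),y,z]);print(np.round(Rt.as_euler("xyz",degrees=True),1))
    tip=np.array([722,225,110.])
    go(tip-190*z,Rt)
E
```

```text
clock: 9.52
tcp_pos: [521.7, 158.5, 537.9]
ee_rot: [180.0, 0.0, 176.8]
contact_force: [0.7, 0.2, -0.3]
gripper_width: 60.0
finger_force: 0.0
[-32.8   9.9  14.4  97.8  -2.6  72.6  69. ] [-382.6095009 -169.2976735  537.9230944]
[-180.    50.    86.8]
shift [-196.3  222.9  305.9]
turn [ 39.1 -39.   83.8]
[-180.   -50.   -93.2]
shift [-196.3  222.9  305.9]
turn [ 39.   39.1 -83.7]
```

```bash
python3 -m inch '[-32,28,0,0,0,0,-32,28,0,0,0,0,-32,28,0,0,0,0,-32,28,0,0,0,0,-32,28,0,0,0,0,-32,28,0,0,0,0,0,0,0,0,0,7,0,0,0,0,0,7,0,0,0,0,0,7,0,0,0,0,0,7]'
python3 -m inch '[0,0,10,0,0,6.9,0,0,10,0,0,6.9,0,0,10,0,0,6.9,0,0,10,0,0,6.9,0,0,10,0,0,6.9,0,0,10,0,0,6.9,0,0,10,0,0,6.9,0,0,10,0,0,6.9,0,0,10,0,0,6.8,0,0,0,0,-7,0]'
python3 -m inch '[0,0,0,0,-6,0,0,0,0,0,-6,0,0,0,0,0,-6,0,0,0,0,0,-6,0,0,0,0,0,-6,0,0,0,0,0,-6,0,0,0,0,0,-6,0,0,0,0,0,-1,0,0,0,0,0,0,0,0,0,0,0,0,0]'
python3 - <<'E'
from h import *
t,r,s=pose();print(np.round(s["joint_positions"],1),tocab(t))
z=.766*X-.643*np.array([0,0,1]);y=Y
Rt=R.from_matrix(np.c_[np.cross(y,z),y,z])
go(np.array([722,225,110.])-190*z,Rt)
E
```

```text
clock: 10.35
tcp_pos: [719.3, 311.3, 536.5]
ee_rot: [-179.9, -0.0, 148.5]
contact_force: [-0.6, -0.2, 0.2]
gripper_width: 60.3
finger_force: 0.0
clock: 11.18
tcp_pos: [719.0, 308.6, 445.8]
ee_rot: [-179.9, 7.1, 86.4]
contact_force: [0.3, -0.6, -0.6]
gripper_width: 59.7
finger_force: 0.0
clock: 12.02
tcp_pos: [718.9, 311.1, 447.3]
ee_rot: [-180.0, 49.9, 86.9]
contact_force: [-0.2, -0.6, 0.1]
gripper_width: 60.1
finger_force: 0.0
[-53.4  52.9  47.   60.7  11.1  95.4 -18.4] [-545.97257063   19.0260814   447.33777295]
shift [203.   8.  93.]
turn [ 0.  -0.1  0. ]
```

```bash
python3 -m inch '[30,-1,16,0,0,0,30,-1,16,0,0,0,30,-1,16,0,0,0,30,-1,16,0,0,0,30,-1,16,0,0,0,30,-1,16,0,0,0,30,-1,16,0,0,0,18,0,8,0,0,0,0,0,0,0,0,0,0,0,0,0,0,0]'
python3 - <<'E'
from h import *
t,r,s=pose();z=r.apply([0,0,1]);print(np.round(s["joint_positions"],1),"tip",t+190*z,tocab(t+190*z))
a=bot.snapshot("scene");b=bot.snapshot("top");c=np.zeros((600,800,3),np.uint8);c[:,:400]=cv2.resize(a[90:330,200:360],(400,600));c[:,400:]=cv2.resize(b[70:250,130:250],(400,600))
cv2.imwrite("pics/c4.png",c[:,:,::-1])
E
```

```text
clock: 12.85
tcp_pos: [715.1, 365.4, 195.6]
ee_rot: [-179.9, 50.0, 86.9]
contact_force: [-0.3, -0.6, 1.2]
gripper_width: 60.4
finger_force: 0.0
[-54.1  68.8  41.3  61.8   4.   84.8 -30.6] tip [706.88916437 220.11627169  73.44136547] [-454.49627886   12.15451049   73.44136547]
```

View pics/c4.png

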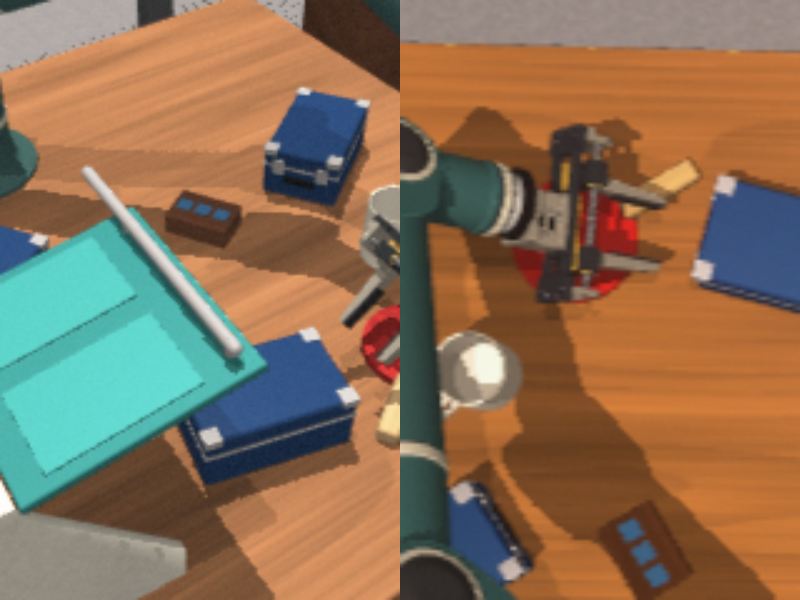

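The fingers (about (650,200) and (655,265) in the right half) face the case's outer end and are clear of bat handle and mug. I lower 18 mm and begin pushing along the cabinet axis.

```bash
python3 -m inch '[7,0,6,0,0,0,7,0,6,0,0,0,-7.7,0,9.2,0,0,0,-7.7,0,9.2,0,0,0,-7.7,0,9.2,0,0,0,-7.7,0,9.2,0,0,0,-7.7,0,9.2,0,0,0,-7.7,0,9.2,0,0,0,-7.7,0,9.2,0,0,0,-7.7,0,9.2,0,0,0]'
python3 -m inch '[-7.7,0,9.2,0,0,0,-7.7,0,9.2,0,0,0,-7.7,0,9.2,0,0,0,-7.7,0,9.2,0,0,0,-7.7,0,9.2,0,0,0,-7.7,0,9.2,0,0,0,-7.7,0,9.2,0,0,0,-7.7,0,9.2,0,0,0,-7.7,0,9.2,0,0,0,0,0,0,0,0,0]'
python3 - <<'E'
from h import *
t,r,s=pose();z=r.apply([0,0,1]);print(np.round(s["joint_positions"],1),"tip",t+190*z,tocab(t+190*z))
a=bot.snapshot("scene");b=bot.snapshot("top");c=np.zeros((600,800,3),np.uint8);c[:,:400]=cv2.resize(a[90:330,200:360],(400,600));c[:,400:]=cv2.resize(b[70:250,170:290],(400,600))
cv2.imwrite("pics/c5.png",c[:,:,::-1])
E
```

```text
clock: 13.78
tcp_pos: [709.4, 269.0, 177.0]
ee_rot: [-180.0, 50.0, 86.9]
contact_force: [-0.1, 1.4, -0.3]
gripper_width: 60.2
finger_force: 0.7
clock: 14.62
tcp_pos: [703.5, 158.0, 177.5]
ee_rot: [-180.0, 50.2, 86.6]
contact_force: [-0.1, -0.8, 0.6]
gripper_width: 59.8
finger_force: 0.0
[-48.7  63.4  44.   82.8   8.3  64.1 -25.9] tip [694.81889175  12.3919469   55.77883379] [-246.42837773   11.7361125    55.77883379]
```

View pics/c5.png

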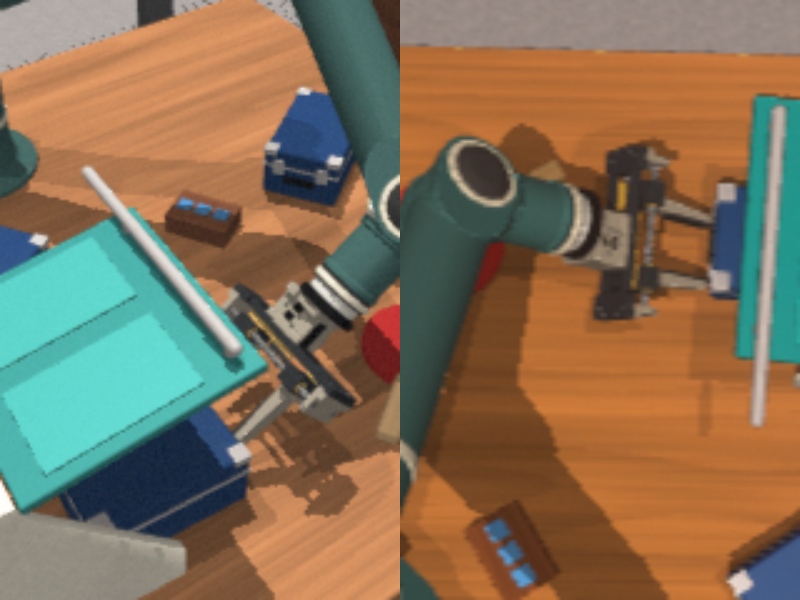

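The case is now square behind both fingers (contacts near (715,215) and (712,283) in the right half) and partly under the door. The wrist stays clear of the door edge, so I keep pushing.

```bash
python3 -m inch '[-7.7,0,9.2,0,0,0,-7.7,0,9.2,0,0,0,-7.7,0,9.2,0,0,0,-7.7,0,9.2,0,0,0,-7.7,0,9.2,0,0,0,-7.7,0,9.2,0,0,0,-7.7,0,9.2,0,0,0,-7.7,0,9.2,0,0,0,-7.7,0,9.2,0,0,0,-7.7,0,9.2,0,0,0]'
python3 -m inch '[-3.2,0,3.8,0,0,0,-3.2,0,3.8,0,0,0,-3.2,0,3.8,0,0,0,-3.2,0,3.8,0,0,0,-3.2,0,3.8,0,0,0,-3.2,0,3.8,0,0,0,-2,0,2.4,0,0,0,-2,0,2.4,0,0,0,0,0,0,0,0,0,0,0,0,0,0,0]'
python3 - <<'E'
from h import *
t,r,s=pose();z=r.apply([0,0,1]);print(np.round(s["joint_positions"],1),tocab(t+190*z),s["contact_force"])
E
```

```text
clock: 15.55
tcp_pos: [697.0, 41.0, 176.8]
ee_rot: [180.0, 50.0, 86.8]
contact_force: [0.5, 2.4, -0.2]
gripper_width: 60.1
finger_force: 0.7
clock: 16.38
tcp_pos: [695.0, 5.7, 176.9]
ee_rot: [-180.0, 50.0, 86.8]
contact_force: [1.5, 0.6, 0.4]
gripper_width: 60.1
finger_force: 0.2
[-40.9  61.4  46.3  91.1  11.6  51.2 -20.9] [-94.16993978  12.29069301  54.83503501] [1.54486586 0.57782465 0.40313387]
```

```bash
python3 -m inch '[-1.6,0,1.9,0,0,0,-1.6,0,1.9,0,0,0,-1.6,0,1.9,0,0,0,-1.6,0,1.9,0,0,0,-1.6,0,1.9,0,0,0,-1.6,0,1.9,0,0,0,-1.6,0,1.9,0,0,0,-1.3,0,1.5,0,0,0,0,0,0,0,0,0,0,0,0,0,0,0]'
python3 -c "
from h import *
t,r,s=pose();z=r.apply([0,0,1]);print(tocab(t+190*z),s['contact_force'])"
```

```text
clock: 17.22
tcp_pos: [694.6, -10.9, 177.1]
ee_rot: [179.9, 49.8, 86.9]
contact_force: [-0.3, 8.6, 5.1]
gripper_width: 60.3
finger_force: 4.9
[-77.96916312  13.34101793  54.59850185] [-0.33134064  8.62835103  5.10585053]
```

```bash
python3 -m inch '[-1.3,0,1.5,0,0,0,-1.3,0,1.5,0,0,0,-1.3,0,1.5,0,0,0,0,0,0,0,0,0,0,0,0,0,0,0,0,0,0,0,0,0,0,0,0,0,0,0,0,0,0,0,0,0,0,0,0,0,0,0,0,0,0,0,0,0]'
python3 -c "
from h import *
t,r,s=pose();z=r.apply([0,0,1]);print(tocab(t+190*z),s['contact_force'],s['torque'])
a=bot.snapshot('scene');cv2.imwrite('pics/c6.png',cv2.resize(a[90:330,100:400],(750,600))[:,:,::-1])"
```

```text
clock: 18.05
tcp_pos: [694.6, -12.0, 177.6]
ee_rot: [179.9, 49.6, 87.0]
contact_force: [-6.3, 25.5, 14.2]
gripper_width: 60.1
finger_force: 12.7
[-77.41168327  13.81179118  54.43870116] [-6.26713566 25.54118074 14.15632122] [ 1.91601176  1.11124424 -1.65640867]
```

View pics/c6.png

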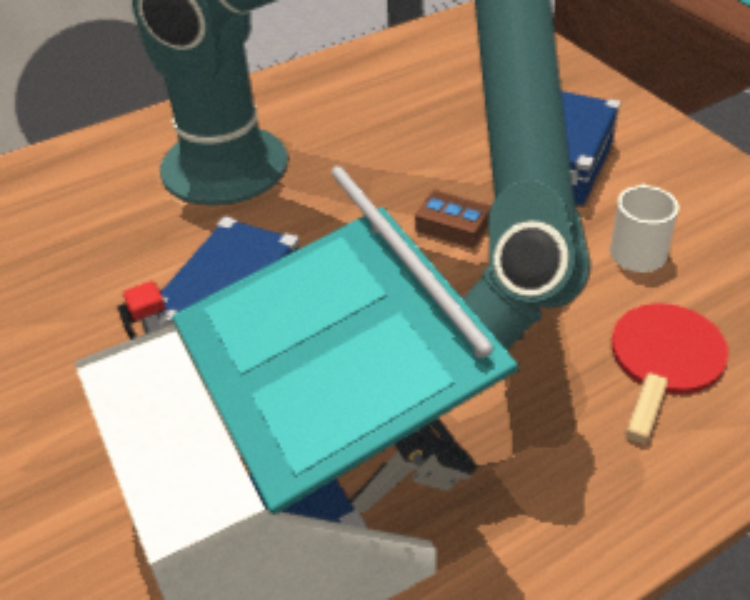

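The case is hard against the back wall: 17 N more moved it only 0.5 mm, and the tip position matches home. Bat, mug and tin are untouched. I retreat and rise.

```bash
python3 -m inch '[9,0,-10.7,0,0,0,18,0,-21.4,0,0,0,18,0,-21.4,0,0,0,18,0,-21.4,0,0,0,18,0,-21.4,0,0,0,18,0,-21.4,0,0,0,18,0,-21.4,0,0,0,18,0,-21.4,0,0,0,-23,0,-19.3,0,0,0,-23,0,-19.3,0,0,0]' 0
python3 -m inch '[-27,0,-22,0,0,0,-27,0,-22,0,0,0,-27,0,-22,0,0,0,-27,0,-22,0,0,0,-27,0,-22,0,0,0,-27,0,-22,0,0,0,-27,0,-22,0,0,0,0,0,0,0,6,0,0,0,0,0,7,0,0,0,0,0,7,0]'
python3 - <<'E'
from h import *
t,r,s=pose();print(np.round(s["joint_positions"],1),tocab(t))
E
```

```text
clock: 18.93
tcp_pos: [704.2, 192.2, 234.4]
ee_rot: [-179.6, 50.1, 87.3]
contact_force: [0.7, -0.1, 0.7]
gripper_width: 0.3
finger_force: 0.0
clock: 19.77
tcp_pos: [704.9, 186.2, 480.8]
ee_rot: [180.0, 29.7, 86.8]
contact_force: [-0.5, 0.6, -0.5]
gripper_width: 0.1
finger_force: 0.0
[-47.7  40.3  45.   73.3   1.8  82.5 -12.3] [-420.54132549   12.07852631  480.77723242]
```

```bash
python3 -m inch '[0,0,0,0,6,0,0,0,0,0,6,0,0,0,0,0,6,0,0,0,0,0,6,0,0,0,0,0,5.7,0,0,0,-28,0,0,0,0,0,-28,0,0,0,0,0,-28,0,0,0,-20,-7,0,0,0,0,-36,-12.6,0,0,0,0]'
python3 -m inch '[-36,-12.6,0,0,0,0,-36,-12.6,0,0,0,0,-36,-12.6,0,0,0,0,-36,-12.6,0,0,0,0,-36,-12.6,0,0,0,0,-36,-12.6,0,0,0,0,-36,-12.6,0,0,0,0,-36,-12.6,0,0,0,0,-36,-12.6,0,0,0,0,-36,-12.6,0,0,0,0]'
python3 - <<'E'
from h import *
t,r,s=pose();print(np.round(s["joint_positions"],1),tocab(t));go(np.r_[cab(47,-152,0)[:2],272+190+20])
E
```

```text
clock: 20.6
tcp_pos: [682.8, 135.2, 564.9]
ee_rot: [179.9, 0.3, 87.2]
contact_force: [0.6, -0.3, -0.6]
gripper_width: 0.3
finger_force: 0.0
clock: 21.43
tcp_pos: [534.8, -222.7, 566.3]
ee_rot: [-179.9, 0.3, 86.7]
contact_force: [0.8, -1.0, -0.7]
gripper_width: 0.4
finger_force: 0.0
[-16.9  15.   45.4  92.2 -10.6  77.3  26.5] [  -2.78807371 -134.89295627  566.3450547 ]
shift [-49.4 -16.9  84.6]
```

```bash
python3 -m inch '[-25,-8.5,0,0,0,0,-24.5,-8.5,0,0,0,0,0,0,20,0,0,0,0,0,20,0,0,0,0,0,20,0,0,0,0,0,16,0,0,0,0,0,6,0,0,0,0,0,6,0,0,0,0,0,0,0,0,0,0,0,0,0,0,0]'
python3 - <<'E'
from h import *
t,r,s=pose();print(tocab(t),s["contact_force"]);go(np.r_[cab(47,-152,0)[:2],272+190])
E
```

```text
clock: 22.27
tcp_pos: [517.0, -269.4, 479.5]
ee_rot: [180.0, 0.3, 86.8]
contact_force: [0.6, 0.8, 0.4]
gripper_width: 0.1
finger_force: 0.0
[  44.83674532 -150.05487151  479.52329737] [0.60808643 0.79227347 0.36191426]
shift [-2.1 -1.9 17.5]
```

```bash
python3 -m inch '[-1,-1,4,0,0,0,-1,-1,4,0,0,0,0,0,4,0,0,0,0,0,4,0,0,0,0,0,3,0,0,0,0,0,3,0,0,0,0,0,3,0,0,0,0,0,3,0,0,0,0,0,3,0,0,0,0,0,0,0,0,0]'
python3 - <<'E'
from h import *
t,r,s=pose();print(tocab(t),s["contact_force"])
E
```

```text
clock: 23.1
tcp_pos: [514.9, -271.1, 448.6]
ee_rot: [180.0, 0.3, 86.8]
contact_force: [-3.3, 0.8, 6.7]
gripper_width: 0.5
finger_force: 3.4
[  46.64496832 -152.01869015  448.58460336] [-3.32709456  0.81904901  6.72409642]
```

```bash
cat >> h.py <<'E'
def proj(n,p):
    c=bot.calibration(n);K=np.array(c["camera_matrix"]);T=np.array(c["pose"])
    q=(p-T[:3,3])@T[:3,:3];return np.array([K[0,0]*q[0]/-q[2]+K[0,2],-K[1,1]*q[1]/-q[2]+K[1,2]])
def theta():
    "door angle from right-most teal column in the scene view"
    im=bot.snapshot("scene");h=hsv(im).astype(int);m=(h[...,0]>78)&(h[...,0]<98)&(h[...,1]>100)&(h[...,2]>60)
    roi=np.zeros(m.shape,bool);roi[200:310,150:330]=1
    b=max(blobs(m&roi,100),key=lambda b:b[1][4]);col=b[1][0]+b[1][2]
    th=np.linspace(-.1,1.2,131);c=[proj("scene",cab(30-250*np.cos(np.radians(50)-t),130,240-250*np.sin(np.radians(50)-t)))[0] for t in th]
    return col,th[np.argmin(abs(np.array(c)-col))],np.round(c[10::20],0)
E
python3 -m inch '[0,0,1,0,0,0,0,0,0,0,0,0,0,0,0,0,0,0,0,0,0,0,0,0,0,0,0,0,0,0,0,0,0,0,0,0,0,0,0,0,0,0,0,0,0,0,0,0,0,0,0,0,0,0,0,0,0,0,0,0]'
python3 -c "from h import *; print(theta())"
python3 -m inch '[0,0,0,0,0,0,0,0,0,0,0,0,0,0,0,0,0,0,0,0,0,0,0,0,0,0,0,0,0,0,0,0,0,0,0,0,0,0,0,0,0,0,0,0,0,0,0,0,0,0,0,0,0,0,0,0,0,0,0,0]'
python3 -c "from h import *; print(theta())"
```

```text
clock: 23.93
tcp_pos: [514.8, -271.2, 448.4]
ee_rot: [180.0, 0.2, 86.8]
contact_force: [-5.1, 2.3, 11.9]
gripper_width: 0.3
finger_force: 6.4
(np.int32(299), np.float64(0.5), array([274., 286., 295., 302., 306., 307., 304.]))
clock: 24.82
tcp_pos: [514.8, -271.2, 448.4]
ee_rot: [180.0, 0.2, 86.8]
contact_force: [-4.6, 3.3, 12.3]
gripper_width: 0.3
finger_force: 6.4
(np.int32(291), np.float64(0.30000000000000004), array([274., 286., 295., 302., 306., 307., 304.]))
```

The door has sunk to about 0.3 rad. I release the cap, rise and move over the bar.

```bash
python3 -m inch '[0,0,-10,0,0,0,0,0,-25,0,0,0,0,0,-25,0,0,0,28,-4,0,0,0,0,28,-4,0,0,0,0,28,-4,0,0,0,0,28,-4,0,0,0,0,28,0,0,0,0,0,28,0,0,0,0,0,28,0,0,0,0,0]'
python3 - <<'E'
from h import *
t,r,s=pose();print(tocab(t),theta())
im=bot.snapshot("scene");h=hsv(im).astype(int);m=((h[...,0]<5)|(h[...,0]>175))&(h[...,1]>180)&(h[...,2]>120)
print([(b[1][:4],b[2]) for b in blobs(m,30)])
p=cv2.imread("pics/scene0.png");h=cv2.cvtColor(p,cv2.COLOR_BGR2HSV).astype(int);m=((h[...,0]<5)|(h[...,0]>175))&(h[...,1]>180)&(h[...,2]>120)
print([(b[1][:4],b[2]) for b in blobs(m,30)])
E
```

```text
clock: 25.7
tcp_pos: [509.6, -72.7, 505.8]
ee_rot: [180.0, 0.3, 86.9]
contact_force: [0.7, 0.3, -0.3]
gripper_width: 0.7
finger_force: 0.0
[-151.10929937 -168.44711267  505.76989354] (np.int32(288), np.float64(0.24000000000000002), array([274., 286., 295., 302., 306., 307., 304.]))
[(array([494,  81,  12,   8], dtype=int32), array([499.83870968,  84.74193548])), (array([150, 203,  15,  13], dtype=int32), array([156.72440945, 208.79527559])), (array([345, 212,  46,  34], dtype=int32), array([367.7362543 , 227.87457045]))]
[(array([494,  81,  12,   8], dtype=int32), array([499.80327869,  84.68852459])), (array([150, 203,  15,  14], dtype=int32), array([156.66929134, 208.7480315 ])), (array([345, 212,  46,  34], dtype=int32), array([367.75193798, 227.86563307]))]
```

The cap is back up (same pixels as at the start) and the door has stalled near 0.24. I descend onto the bar.

```bash
python3 -m inch '[5,0,25,0,0,0,5,0,25,0,0,0,5,0,25,0,0,0,5,0,25,0,0,0,0,0,25,0,0,0,0,0,20,0,0,0,0,0,10,0,0,0,0,0,0,0,0,0,0,0,0,0,0,0,0,0,0,0,0,0]'
python3 - <<'E'
from h import *
t,r,s=pose();print(tocab(t)-[0,0,190],s["contact_force"],theta()[:2])
m=cv2.imread("pics/scene0.png")[:,:,::-1];S=bot.snapshot
bot_s=type("B",(),{"snapshot":lambda s,n:m.copy(),"calibration":lambda s,n:bot.calibration(n)})()
import h;h.bot=bot_s;print("start",h.theta()[:2])
E
```

```text
clock: 26.63
tcp_pos: [511.4, -55.5, 352.1]
ee_rot: [179.9, 0.3, 86.8]
contact_force: [0.4, 0.7, 0.1]
gripper_width: 0.6
finger_force: 0.0
[-168.37099192 -167.61333108  162.06222434] [0.35858092 0.74540542 0.13723161] (np.int32(286), np.float64(0.19999999999999998))
start (np.int32(281), np.float64(0.10999999999999999))
```

```bash
python3 -m inch '[0,0,12,0,0,0,0,0,12,0,0,0,0,0,9,0,0,0,0,0,4,0,0,0,-3,0,4,0,0,0,-3,0,4,0,0,0,-3,0,4,0,0,0,-3,0,4,0,0,0,-3,0,4,0,0,0,0,0,0,0,0,0]'
python3 - <<'E'
from h import *
t,r,s=pose();print(tocab(t)-[0,0,190],s["contact_force"],theta()[:2])
E
```

```text
clock: 27.52
tcp_pos: [509.7, -71.1, 293.4]
ee_rot: [-180.0, 0.3, 86.8]
contact_force: [-1.0, -0.2, 0.0]
gripper_width: 0.6
finger_force: 0.0
[-152.74276348 -168.42266059  103.40485884] [-1.04888252 -0.16231769  0.01843121] (np.int32(281), np.float64(0.10999999999999999))
```

```bash
python3 -m inch '[-2,0,3,0,0,0,-2,0,3,0,0,0,-2,0,3,0,0,0,-2,0,3,0,0,0,-1.5,0,2,0,0,0,0,0,0,0,0,0,0,0,0,0,0,0,0,0,0,0,0,0,0,0,0,0,0,0,0,0,0,0,0,0]'
python3 - <<'E'
from h import *
t,r,s=pose();print(tocab(t)-[0,0,190],s["contact_force"],theta()[:2])
E
```

```text
clock: 28.4
tcp_pos: [509.5, -79.5, 280.1]
ee_rot: [-180.0, 0.3, 86.9]
contact_force: [-0.8, 0.1, 0.6]
gripper_width: 0.6
finger_force: 0.0
[-144.34268095 -168.17815882   90.05042141] [-0.77675278  0.07987846  0.59948676] (np.int32(277), np.float64(0.04000000000000001))
```

```bash
python3 -m inch '[-1,0,1,0,0,0,-1,0,1,0,0,0,-1,0,1,0,0,0,0,0,1,0,0,0,0,0,1,0,0,0,0,0,0,0,0,0,0,0,0,0,0,0,0,0,0,0,0,0,0,0,0,0,0,0,0,0,0,0,0,0]'
python3 - <<'E'
from h import *
t,r,s=pose();print(tocab(t)-[0,0,190],s["contact_force"],theta()[:2])
E
```

```text
clock: 29.28
tcp_pos: [509.8, -81.8, 278.2]
ee_rot: [180.0, -0.0, 86.9]
contact_force: [-9.7, 7.1, 33.3]
gripper_width: 0.5
finger_force: 16.8
[-142.03320606 -167.75258005   88.15720039] [-9.67954314  7.06216449 33.29834038] (np.int32(277), np.float64(0.04000000000000001))
```

The bar is at its stop (tip z 88 against the 89 mm expected when shut, with the force rising sharply). I rise clear and check.

```bash
python3 -m inch '[0,0,-5,0,0,0,0,0,-15,0,0,0,0,0,-20,0,0,0,0,0,-25,0,0,0,0,0,-25,0,0,0,20,-20,-25,0,0,0,20,-20,-10,0,0,0,20,-20,0,0,0,0,20,-20,0,0,0,0,20,-20,0,0,0,0]'
python3 -m inch '[0,0,0,0,0,0,0,0,0,0,0,0,0,0,0,0,0,0,0,0,0,0,0,0,0,0,0,0,0,0,0,0,0,0,0,0,0,0,0,0,0,0,0,0,0,0,0,0,0,0,0,0,0,0,0,0,0,0,0,0]'
python3 - <<'E'
from h import *
print(theta()[:2])
a=bot.snapshot("scene");cv2.imwrite('pics/c7.png',cv2.resize(a[90:330,100:400],(750,600))[:,:,::-1])
E
```

```text
clock: 30.17
tcp_pos: [413.9, 23.8, 399.8]
ee_rot: [180.0, 0.3, 86.8]
contact_force: [1.1, 1.8, 0.6]
gripper_width: 0.5
finger_force: 0.0
clock: 31.0
tcp_pos: [415.0, 23.1, 399.5]
ee_rot: [-180.0, 0.3, 86.8]
contact_force: [0.2, 0.2, 0.7]
gripper_width: -0.1
finger_force: 0.0
(np.int32(276), np.float64(0.03))
```

View pics/c7.png

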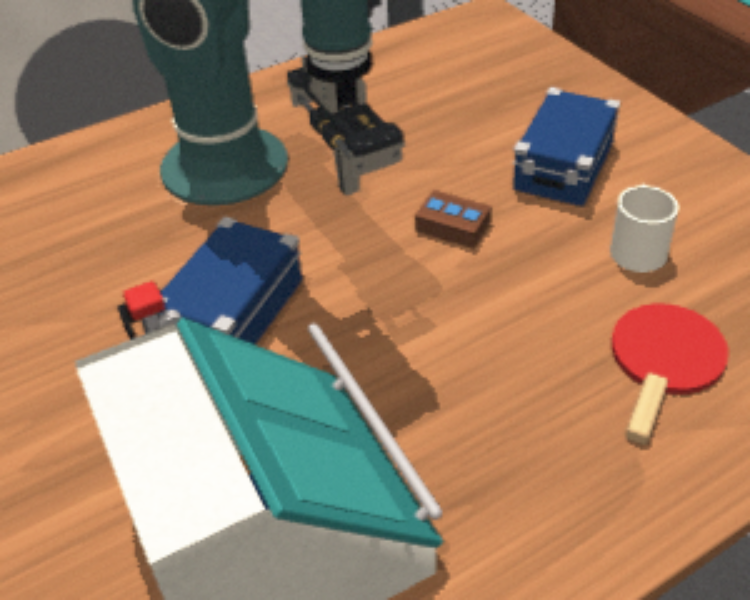

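The door lies shut on the front edges (lower edge at (438,535)) and the red cap is up at (143,300). The other objects are in place and the robot is clear, so I hand in.

```bash
python3 -c "
from bench import bot
print(bot.finish_job())"
```

```text
the job is handed in; nothing more can be done
None
```

The job is handed in at 31 s: the case went in until it met firm resistance where the back wall should be, the door was released and lowered fully shut, the red release is back up, and the mug, tin and bat look untouched.

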